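Check a dough pin in the tapered slot gauge

TASK

Check the thickness of the dough pin with the orange top: stand it upright in the wide end of the gauge's tapered slot and slide it along the slot until it wedges between the two fences. Leave it standing there, then slide the red pointer along its track until it is level with the middle of the pin, so that the size can be read off.

Things in the scene. Friction and masses are not known exactly. Their poses are not given: they have to be found in the camera images.
- pin_orange: Round light-wood dough pin with an orange cap, standing loose on the table, 95 mm tall, one diameter throughout (28 to 33 mm), 35 to 75 g. Origin: centre of its underside; z up its axis. Like pins with a blue cap (thinner) and a green cap (thicker) stand near; the three swap places.
- gauge: Fixed white plate 300 x 175 mm (x ±150, y -60 to +115), top 12 mm above the table, with two wooden fences (14 mm thick, tops 32 mm above the table) forming a tapered slot, open above. Origin: at table level on the slot's centre line, which is x; +x runs from wide mouth to narrow end, z up. Slot 62 mm wide at x = -130 mm, 14 mm at x = +110, straight taper. A pin in it stands on the plate.
- pointer_knob (a point): Top centre of the pointer's red post, 20 x 20 mm, 36 mm high, top 68.5 mm above the table; pinch it from above either way, or push it. Its carriage (36 x 30 mm) slides on a track parallel to the slot, at gauge y = +95 mm, 115 mm either way of the middle, with 1.5 N friction, and stays put. The red needle points to the slot at the post's x. Axes as the gauge. Starts in the wide half.
Things that resemble listed ones, but are neither listed nor needed, are in the scene too. What is shaped like the pin_orange but black is not meant.

How it is judged:
By the outcome, as a careful person would: the job done as asked, in the order asked, and still so for the second after the job is handed in, with the robot touching nothing.
It also fails if it takes over 69 s, if anything falls off the work surface, if the arm or the gripper's body presses on something with over 40 N, if the wrist force passes 120 N, or if a joint passes its speed limit or range.

ROBOT

A 6-joint arm with a two-finger parallel gripper is mounted at the origin on the work surface. World frame = base frame: x ahead of the robot, y to its left, z up, the work surface at z = 0. Lengths are in m, angles in rad, forces in N, time in s.
With the tool pointing down it reaches from about 0.325 to 0.9 m from the base axis. Payload 6.1 kg.
Tool frame: the origin (TCP) lies at the very end of the fingers, on their centre line; the grasp point (between the pads) lies 19 mm behind it; z points along the fingers, y is the line along which they close (so a half turn about z gives the same grasp; the last joint's range is limited). The gripper opens to 85 mm and grips with 20 to 120 N. Pads are 22 mm wide; open, the fingers measure 114 mm over their backs; the gripper's body (76 mm by 85 mm) begins 54 mm behind the grasp point. The pads swing forward as they close: fully open they stand 13 mm farther back than shut.
Start: joints at [-1.342, 0.22, 1.526, -0, 1.395, -0.126], TCP at [0.217, -0.586, 0.231] pointing down, gripper open.
Joint ranges: [-2.98, 2.98], [-0.91, 2.08], [0.09, 2.57], [-1.24, 4.39], [0.2, 2.65], [-2.68, 2.68]. Speed limits (rad/s): [2.57, 2.57, 3.01, 3.14, 3.14, 3.14].

INTERFACE

Orientations are given as a unit quaternion [x, y, z, w].
In Python, from rig import read_state, get_image, hand_in gives the robot as it stands. The module is installed in compiled form; this text tells all that it offers.
- The arm moves only by the shell command python3 -m creep 'ROWS' [FORCE]. ROWS is JSON, a list of rows, each a list of 5 numbers: the shift along the tool's x, y, z scaled (see below), then the turn about the tool's z scaled (see below), then the opening, from -1 (shut) to 1 (fully open). A call has exactly 10 rows; each row is the pose to reach, as a shift and turn from the pose commanded when the call began, along the tool's axes at that moment; what a row does not reach only later rows make up. The controller multiplies each number of a shift by 0.2 m and each number of a turn by 1.5 rad. A row lasts 1/12 s, in which the tool goes at most 41.7 mm and 7.16 degrees, less where a joint would pass 70% of its speed; a pose out of reach is approached as far as the arm can. A call with a number of a shift or a turn outside -1 to 1 is refused whole. A call with a gripper value outside its range is refused whole. The fingers move at their own pace and stop on an object; FORCE is the grip in N (left out, the last holds). Time passes only in rows, so rows that repeat a pose let the fingers close, or fill a call up. It gives the time, the measured TCP pose, the force, the opening and the grip force at its end, in the units of the state.
- read_state(): the state, without advancing time (a new reading comes with each control period).
- get_image(name): name is "side" or "top"; returns a dict with "img" (384x512x3 uint8, red, green, blue), "mtx" (3x3 intrinsics, pixels), "T" (4x4, takes a point from camera to world coordinates). Camera axes: x right, y up, looking along -z (the intrinsics and any distortion apply to the point x, -y, -z); pixel columns grow to the right and rows downward; lengths in m; the calibration is good to about 2 mm. A picture is of the moment at which its call begins. There is no depth.
- hand_in(): hands the job in; it is judged then, once.
The state is a dict: "t": time; "joints": joint angles; "joint_vel": joint speeds; "joint_torque": joint torques, N m; "ee_pos": TCP position; "ee_rot": TCP orientation; "contact_force": force on the tool from outside, world axes, zero at the start; "torque": the same for the moment, N m; "opening": opening from 0.0 (shut) to 1.0 (fully open); "grip_force": force on a finger pad.
Only numpy, scipy, OpenCV 4.12 (cv2) and the standard library are available. Lean on these libraries where they do the work, as an engineer would, in place of code of your own. Each camera call takes 0.05 s, during which the arm holds its last target. There are 200 camera calls.

## Working session

There is one attempt and no reset: what is moved stays moved. The work goes in short steps, Python scripts to look and compute and a shell command to move; the robot and the scene stay as the last step left them, time stands still between calls to the robot, and variables do not carry over. Pictures are saved under pics/ and viewed, at most 10 in all, crops included, and the job is handed in when it is done.

```bash
mkdir -p pics
python3 - <<'E'
from rig import *
import cv2,numpy as np
for n in("top","side"):
    d=get_image(n);cv2.imwrite(f"pics/{n}0.png",cv2.resize(d["img"][:,:,::-1],(800,600),interpolation=cv2.INTER_CUBIC))
    print(n,d["mtx"].round(1).tolist(),d["T"].round(3).tolist(),[k for k in d])
s=read_state();print(s)
E
```

```text
top [[348.9, 0.0, 251.8], [0.0, 348.9, 192.8], [0.0, 0.0, 1.0]] [[0.002, 0.992, -0.129, 0.439], [-1.0, -0.001, -0.025, 0.069], [-0.025, 0.129, 0.991, 0.794], [0.0, 0.0, 0.0, 1.0]] ['img', 'mtx', 'T']
side [[349.4, 0.0, 254.4], [0.0, 349.4, 196.4], [0.0, 0.0, 1.0]] [[0.915, 0.27, -0.3, 0.355], [-0.403, 0.612, -0.681, -0.359], [-0.0, 0.744, 0.668, 0.5], [0.0, 0.0, 0.0, 1.0]] ['img', 'mtx', 'T']
{'t': 0.1, 'joints': array([-1.34208587e+00,  2.21202498e-01,  1.52749267e+00,  2.29882180e-05,
        1.39471618e+00, -1.26079116e-01]), 'joint_vel': array([-0.00124116, -0.00017642, -0.00226082, -0.00134722,  0.00060803,
       -0.00012153]), 'joint_torque': array([ 1.78153565e-03, -4.98238671e+01, -3.90547013e+01, -2.84968610e-04,
        5.65180730e-03,  2.33899453e-05]), 'ee_pos': array([ 0.21701068, -0.5855286 ,  0.23027657]), 'ee_rot': array([ 9.84306714e-01,  1.76463781e-01, -3.53434929e-05, -9.08727910e-04]), 'contact_force': array([ 0.74175219,  0.76890206, -0.20881218]), 'torque': array([-0.01913974, -0.02703064,  0.03701661]), 'grip_force': 0.0, 'opening': 1.0011849851156986}
```

View pics/top0.png

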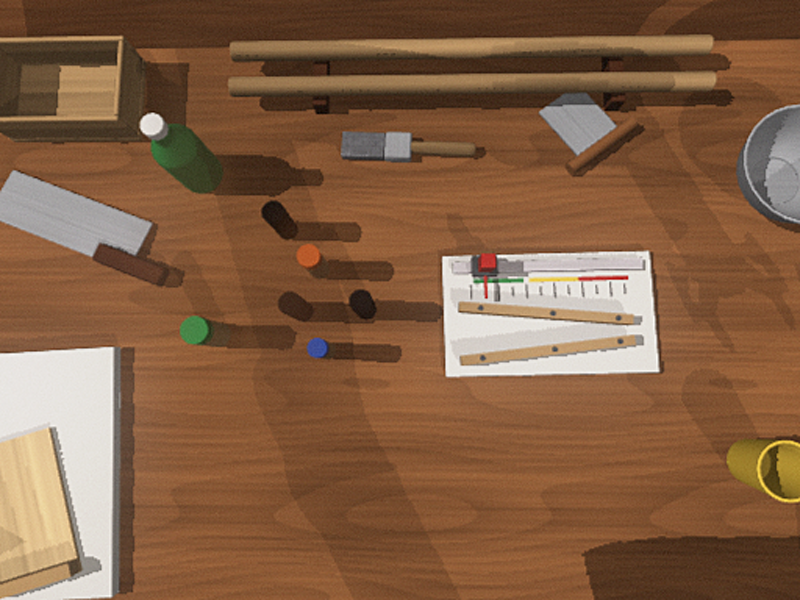

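View pics/side0.png

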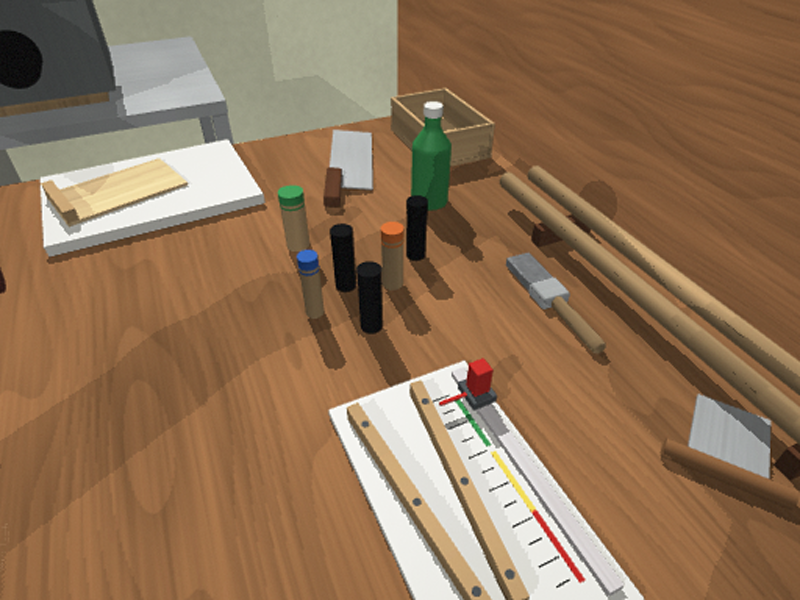

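The top view shows orange cap at (308,256), black pins at (278,218), (294,305), (362,303), blue at (318,348), green at (195,330), gauge corners at (443,252), (649,250), (659,375), (446,377), and red knob at (487,261). The wide mouth is on the left (world +y).

```bash
cat > h.py <<'E'
from rig import *
import cv2,numpy as np
def ray(d,u,v,z):
    K,T=d["mtx"],d["T"]; c=np.linalg.solve(K,[u,v,1.]); r=T[:3,:3]@[c[0],-c[1],-c[2]]
    return T[:3,3]+r*(z-T[2,3])/r[2]
def proj(d,p):
    T=d["T"];c=T[:3,:3].T@(np.array(p)-T[:3,3]);q=d["mtx"]@[c[0],-c[1],-c[2]];return q[:2]/q[2]
def crop(d,x0,y0,w,h,k,f):
    cv2.imwrite(f,cv2.resize(d["img"][y0:y0+h,x0:x0+w,::-1],(w*k,h*k),interpolation=cv2.INTER_CUBIC))
E
python3 - <<'E'
from h import *
t=get_image("top");s=get_image("side")
S=.64
for n,u,v,z in [("or",308,255,.095),("bk1",272,212,.095),("bk2",286,300,.095),("bk3",358,298,.095),("blue",318,348,.095),("green",194,330,.095),
 ("c1",443,253,.012),("c2",649,251,.012),("c3",659,376,.012),("c4",446,377,.012),("knob",487.5,260,.0685)]:
    print(n,ray(t,u*S,v*S,z).round(4))
crop(t,280,155,145,90,5,"pics/tg.png")
a=t["img"][140:185,170:220,:];b=s["img"][130:195,230:275]
A=cv2.resize(a[:,:,::-1],None,fx=8,fy=8,interpolation=cv2.INTER_CUBIC);B=cv2.resize(b[:,:,::-1],None,fx=8,fy=8,interpolation=cv2.INTER_CUBIC)
B=cv2.copyMakeBorder(B,0,0,0,0,0);A=cv2.copyMakeBorder(A,0,B.shape[0]-A.shape[0],0,0,0)
cv2.imwrite("pics/pin.png",np.hstack([A,B]))
E
```

```text
or [0.5914 0.1987 0.095 ]
bk1 [0.6499 0.248  0.095 ]
bk2 [0.5319 0.2261 0.095 ]
bk3 [0.5344 0.1324 0.095 ]
blue [0.4697 0.1831 0.095 ]
green [0.4929 0.3449 0.095 ]
c1 [0.6118 0.0163 0.012 ]
c2 [ 0.6137 -0.2811  0.012 ]
c3 [ 0.4346 -0.2846  0.012 ]
c4 [0.4325 0.0138 0.012 ]
knob [ 0.5895 -0.0397  0.0685]
```

View pics/tg.png

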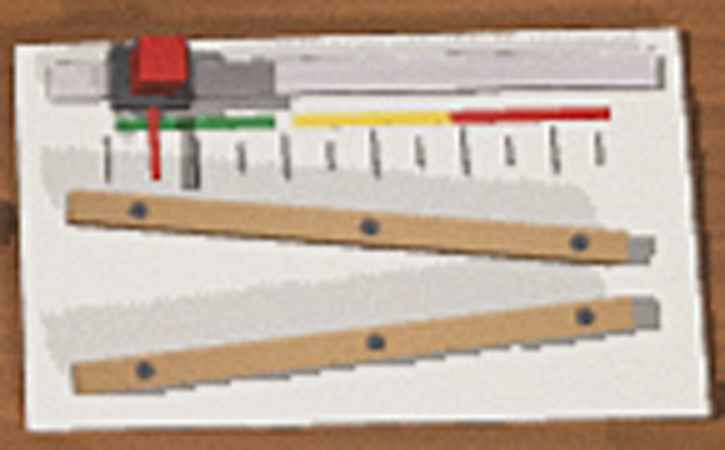

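View pics/pin.png

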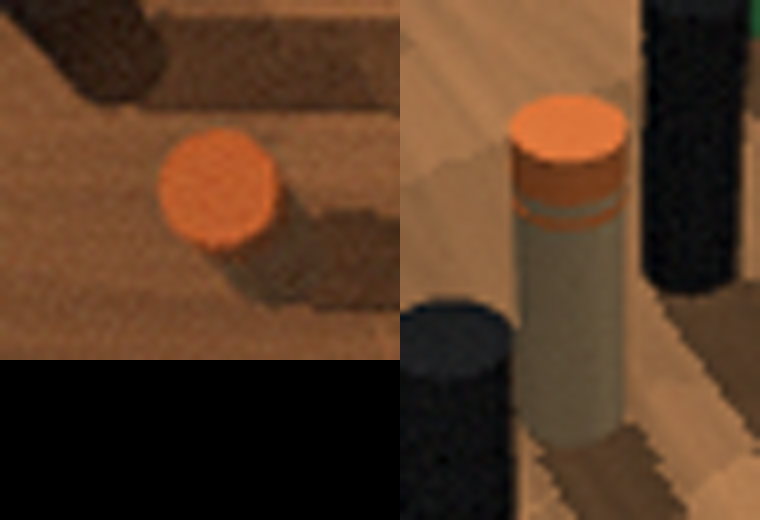

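Orange cap top centre at crop (218,188) in the top view and (568,128) in the composite (side view), black pins clear of it. Gauge corners at crop (15,45), (682,28), (712,415), (28,430).

```bash
cat >> h.py <<'E'
def fit(A,B):
    a=A.mean(0);b=B.mean(0);A=A-a;B=B-b
    th=np.arctan2((A[:,0]*B[:,1]-A[:,1]*B[:,0]).sum(),(A*B).sum());R=np.array([[np.cos(th),-np.sin(th)],[np.sin(th),np.cos(th)]])
    return th,R,b-R@a
E
python3 - <<'E'
from h import *
t=get_image("top");s=get_image("side")
px=lambda x,y,k,x0,y0:((x+.5)/k-.5+x0,(y+.5)/k-.5+y0)
print("pin top",ray(t,*px(218,188,8,170,140),.095)," side",ray(s,*px(168,128,8,230,130),.095))
C=np.array([ray(t,*px(x,y,5,280,155),.012)[:2] for x,y in[(15,45),(682,28),(712,415),(28,430)]])
G=np.array([[-.15,.115],[.15,.115],[.15,-.06],[-.15,-.06]])
th,R,o=fit(G,C);print("gauge",th,o,"res mm",((G@R.T+o-C)*1e3).round(1).tolist())
k=ray(t,*px(162,62,5,280,155),.0685)[:2];print("knob",k,R.T@(k-o))
np.savez("g.npz",th=th,R=R,o=o)
W=lambda x,y,z:[*(R@[x,y]+o),z]
hw=lambda x:.031-.024*(x+.13)/.24
for n,d,(x0,y0,w,h,kk) in(("t",t,(280,155,145,90,5)),("s",s,(205,225,210,159,3))):
    im=cv2.resize(d["img"][y0:y0+h,x0:x0+w,::-1],(w*kk,h*kk),interpolation=cv2.INTER_CUBIC)
    for sg in(1,-1):
        P=[((proj(d,W(x,sg*(hw(x)),.032))-[x0,y0]+.5)*kk-.5).astype(int).tolist() for x in(-.13,.11)]
        cv2.line(im,P[0],P[1],(255,0,0),1)
    Q=[((proj(d,W(x,y,.012))-[x0,y0]+.5)*kk-.5).astype(int).tolist() for x,y in G]
    cv2.polylines(im,[np.array(Q)],True,(255,0,255),1)
    cv2.imwrite(f"pics/o_{n}.png",im)
a=cv2.imread("pics/o_t.png");b=cv2.imread("pics/o_s.png")
H=max(a.shape[0],b.shape[0]);f=lambda m:cv2.copyMakeBorder(m,0,H-m.shape[0],0,0,0)
m=np.hstack([f(a)[:,:],f(b)]);cv2.imwrite("pics/o.png",cv2.resize(np.vstack([a[:, :630],b[:, :630]]),None,fx=.64,fy=.64))
E
```

```text
pin top [0.59172334 0.19935418 0.095     ]  side [0.59237315 0.20116365 0.095     ]
gauge -1.5484096099616655 [ 0.49696436 -0.13446486] res mm [[0.6, -0.4], [0.6, 0.8], [-0.8, -0.2], [-0.4, -0.2]]
knob [ 0.58818585 -0.03971072] [-0.09268842  0.09331968]
```

View pics/o.png

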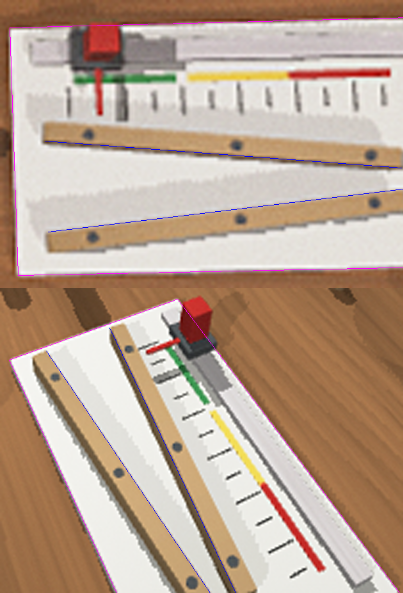

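The overlay lies exactly on the plate edges and the fences' inner edges in both views, so the gauge pose is good. Pin is at about (0.592, 0.200). Start moving.

```bash
python3 -m creep '[[0.1,-0.1,0,0.03,1],[0.2,-0.2,0,0.06,1],[0.3,-0.3,0,0.09,1],[0.4,-0.4,0,0.12,1],[0.5,-0.5,0,0.15,1],[0.6,-0.6,0,0.18,1],[0.7,-0.7,0,0.2,1],[0.8,-0.8,0,0.222,1],[0.9,-0.9,0,0.222,1],[1,-1,0,0.222,1]]' 30
cat > rel.py <<'E'
import sys
from h import *
from scipy.spatial.transform import Rotation as Ro
g=np.load("g.npz");s=read_state();R=Ro.from_quat(s["ee_rot"]).as_matrix();p=s["ee_pos"]
print("t",s["t"],"p",p.round(4),"open",round(s["opening"],3),"grip",round(float(s["grip_force"]),1),"F",s["contact_force"].round(1))
print("in gauge",(g["R"].T@(p[:2]-g["o"])).round(4),"yaw err",np.degrees(np.arctan2(*R[:2,0][::-1])-(g["th"]+np.pi/2)).round(2),"tilt z",R[:,2].round(4))
if len(sys.argv)>3: print("move units",(R.T@(np.array(sys.argv[1:4],float)-p)/.2).round(4))
E
python3 rel.py 0.592 0.200 0.2
```

```text
t: 1.13
ee_pos: [0.3355, -0.3278, 0.2314]
ee_rot: [1.0, 0.011, 0.0, 0.0]
contact_force: [-0.4, 0.3, -0.1]
opening: 1.003
grip_force: 0.0
t 1.1333 p [ 0.3355 -0.3278  0.2314] open 1.003 grip 0.0 F [-0.4  0.3 -0.1]
in gauge [ 0.1896 -0.1657] yaw err -0.06 tilt z [ 3.e-04 -3.e-04 -1.e+00]
move units [ 1.3384 -2.6108  0.1567]
```

```bash
python3 -m creep '[[0.07,-0.1,0,0,1],[0.14,-0.2,0,0,1],[0.21,-0.3,0,0,1],[0.28,-0.4,0,0,1],[0.35,-0.5,0,0,1],[0.42,-0.6,0,0,1],[0.49,-0.7,0,0,1],[0.56,-0.8,0,0,1],[0.63,-0.9,0,0,1],[0.7,-1,0,0,1]]' >/dev/null
python3 -m creep '[[0.06,-0.1,0,0,1],[0.12,-0.2,0,0,1],[0.18,-0.3,0,0,1],[0.24,-0.4,0,0,1],[0.3,-0.5,0,0,1],[0.36,-0.6,0,0,1],[0.42,-0.7,0,0,1],[0.48,-0.8,0,0,1],[0.54,-0.9,0,0,1],[0.6,-1,0,0,1]]' >/dev/null
python3 rel.py 0.592 0.200 0.2
```

```text
t 2.8 p [0.5868 0.0777 0.2313] open 0.999 grip 0.0 F [ 0.8 -0.4  0.6]
in gauge [-0.2101  0.0946] yaw err -0.03 tilt z [-0. -0. -1.]
move units [ 0.0393 -0.611   0.1563]
```

```bash
python3 -m creep '[[0.01,-0.1,0,0,0.8],[0.02,-0.2,0,0,0.8],[0.03,-0.3,0,0,0.8],[0.04,-0.4,0,0,0.7],[0.04,-0.5,0,0,0.7],[0.04,-0.58,0.05,0,0.7],[0.04,-0.61,0.1,0,0.7],[0.04,-0.61,0.16,0,0.7],[0.04,-0.61,0.16,0,0.7],[0.04,-0.61,0.16,0,0.7]]' >/dev/null
python3 rel.py 0.592 0.200 0.045
python3 - <<'E'
from h import *
t=get_image("top");s=get_image("side")
a=cv2.resize(t["img"][100:230,120:270,::-1],None,fx=2.6,fy=2.6);b=cv2.resize(s["img"][90:220,170:320,::-1],None,fx=2.6,fy=2.6)
cv2.imwrite("pics/hover.png",np.hstack([a,b]))
E
```

```text
t 3.6333 p [0.5908 0.1975 0.1975] open 0.85 grip 0.0 F [-0.7  0.1  0.7]
in gauge [-0.3298  0.1013] yaw err -0.07 tilt z [-0.0032 -0.001  -1.    ]
move units [ 0.0086 -0.0129  0.7627]
```

View pics/hover.png

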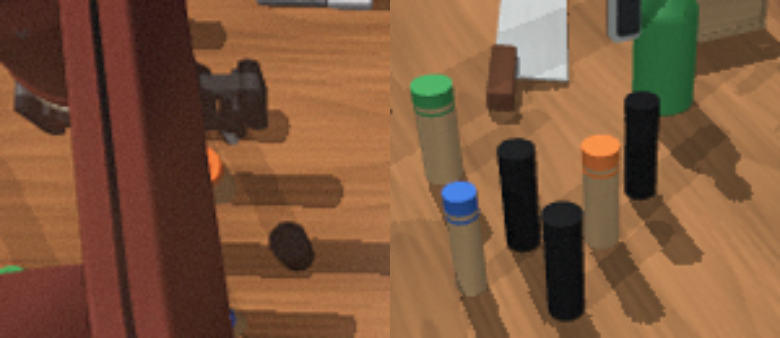

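The arm hides the pin from above (orange edge just visible); in the side view the orange pin still stands untouched at crop (601,190). Descend.

```bash
python3 -m creep '[[0.005,-0.01,0.1,0,0.7],[0.005,-0.01,0.2,0,0.7],[0.005,-0.01,0.3,0,0.7],[0.005,-0.01,0.4,0,0.7],[0.005,-0.01,0.5,0,0.7],[0.005,-0.01,0.58,0,0.7],[0.005,-0.01,0.65,0,0.7],[0.005,-0.01,0.71,0,0.7],[0.005,-0.01,0.75,0,0.7],[0.005,-0.01,0.76,0,0.7]]' >/dev/null
python3 rel.py 0.592 0.200 0.045
python3 - <<'E'
from h import *
s=get_image("side")
crop(s,190,70,130,120,5,"pics/low.png")
E
```

```text
t 4.5667 p [0.5921 0.2002 0.046 ] open 0.847 grip 0.0 F [-0.3  0.5 -0.4]
in gauge [-0.3325  0.1026] yaw err -0.06 tilt z [-1.7e-03 -4.0e-04 -1.0e+00]
move units [-0.0005  0.0012  0.0048]
```

View pics/low.png

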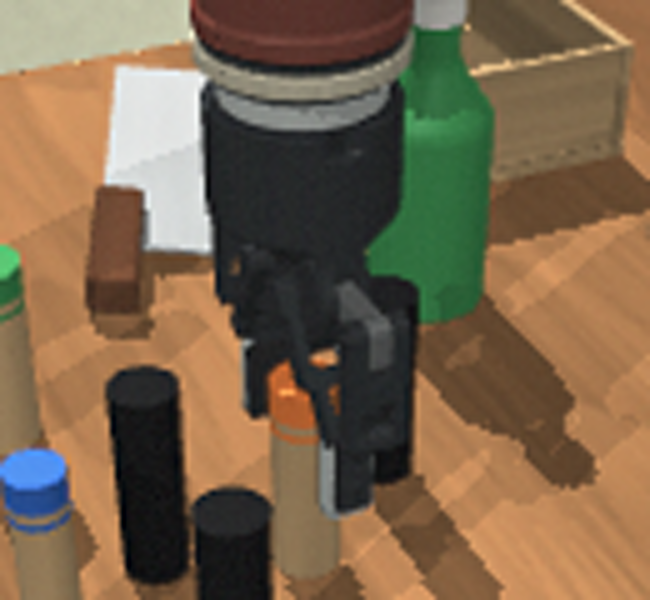

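The fingers straddle the orange pin (cap at crop (305,390)) with the black pins clear. Close.

```bash
python3 -m creep '[[0,0,0,0,0],[0,0,0,0,-0.1],[0,0,0,0,-0.2],[0,0,0,0,-0.3],[0,0,0,0,-0.5],[0,0,0,0,-1],[0,0,0,0,-1],[0,0,0,0,-1],[0,0,0,0,-1],[0,0,0,0,-1]]' 30 >/dev/null
python3 rel.py
python3 -m creep '[[0,0,-0.02,0,-1],[0,0,-0.06,0,-1],[0,0,-0.12,0,-1],[0,0,-0.2,0,-1],[0,0,-0.3,0,-1],[0,0,-0.4,0,-1],[0,0,-0.5,0,-1],[0,0,-0.58,0,-1],[0,0,-0.64,0,-1],[0,0,-0.65,0,-1]]' >/dev/null
python3 - <<'E'
from h import *
g=np.load("g.npz")
for x in(-.11,-.10,0.0): print(g["R"]@[x,0]+g["o"])
s=get_image("side");crop(s,190,30,130,120,5,"pics/lift.png")
E
python3 rel.py 0.4945 -0.0245 0.176
```

```text
t 5.45 p [0.5935 0.2006 0.0484] open 0.345 grip 29.7 F [ 0.1 -2.3  5.7]
in gauge [-0.3329  0.104 ] yaw err -0.04 tilt z [ 0.0016  0.     -1.    ]
[ 0.49450203 -0.02449243]
[ 0.49472588 -0.03448992]
[ 0.49696436 -0.13446486]
t 6.3333 p [0.5938 0.201  0.1798] open 0.347 grip 29.6 F [ 0.4 -0.8  0.1]
in gauge [-0.3332  0.1043] yaw err -0.03 tilt z [ 3.7e-03  9.0e-04 -1.0e+00]
move units [-0.521   1.1165  0.0163]
```

View pics/lift.png

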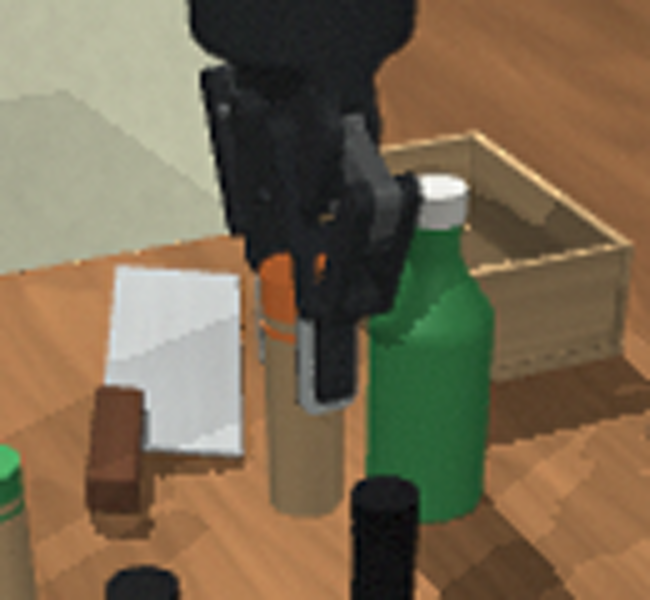

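Lifted and upright (pin bottom at crop (305,505)). Opening gives a diameter of about 29.4 mm. Carry to the mouth.

```bash
python3 -m creep '[[-0.03,0.06,0,0,-1],[-0.08,0.16,0,0,-1],[-0.14,0.28,0,0,-1],[-0.2,0.4,0,0,-1],[-0.26,0.52,0,0,-1],[-0.32,0.64,0,0,-1],[-0.38,0.76,0,0,-1],[-0.44,0.88,0,0,-1],[-0.48,0.97,0,0,-1],[-0.5,1,0,0,-1]]' >/dev/null
python3 -m creep '[[-0.01,0.04,0,0,-1],[-0.02,0.08,0,0,-1],[-0.02,0.11,0,0,-1],[-0.02,0.115,0,0,-1],[-0.02,0.115,0.04,0,-1],[-0.02,0.115,0.1,0,-1],[-0.02,0.115,0.18,0,-1],[-0.02,0.115,0.26,0,-1],[-0.02,0.115,0.3,0,-1],[-0.02,0.115,0.3,0,-1]]' >/dev/null
python3 rel.py 0.4945 -0.0245 0.060
python3 - <<'E'
from h import *
s=get_image("side");crop(s,190,120,150,150,4,"pics/mouth.png")
E
```

```text
t 8.0 p [ 0.4914 -0.0236  0.1141] open 0.343 grip 29.7 F [-0.5  0.7 -1.2]
in gauge [-0.111  -0.0031] yaw err 0.01 tilt z [-0.0055  0.0013 -1.    ]
move units [0.0168 0.0052 0.2703]
```

View pics/mouth.png

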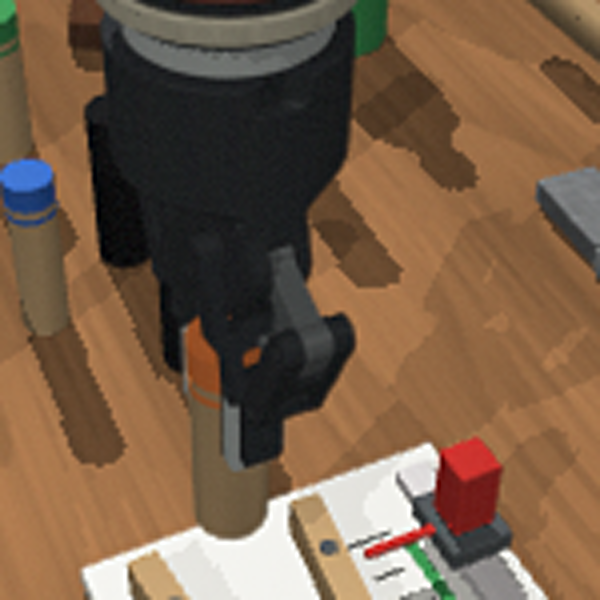

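Pin hangs over the mouth between the fence ends (bottom at crop (230,530)). Lower it to the plate.

```bash
python3 -m creep '[[0.005,0,0.03,0,-1],[0.01,0,0.07,0,-1],[0.015,0,0.11,0,-1],[0.016,0,0.15,0,-1],[0.016,0,0.19,0,-1],[0.016,0,0.22,0,-1],[0.016,0,0.24,0,-1],[0.016,0,0.25,0,-1],[0.016,0,0.26,0,-1],[0.016,0,0.26,0,-1]]'
python3 rel.py 0.4945 -0.0245 0.060
```

```text
t: 8.88
ee_pos: [0.4967, -0.0245, 0.0651]
ee_rot: [1.0, 0.011, -0.0, -0.0]
contact_force: [0.8, -0.2, -0.1]
opening: 0.34
grip_force: 29.7
t 8.8833 p [ 0.4967 -0.0245  0.0651] open 0.34 grip 29.7 F [ 0.8 -0.2 -0.1]
in gauge [-0.11    0.0022] yaw err -0.03 tilt z [-2.e-04  0.e+00 -1.e+00]
move units [-0.011  -0.      0.0253]
```

```bash
python3 -m creep '[[-0.005,0,0.005,0,-1],[-0.01,0,0.01,0,-1],[-0.01,0,0.015,0,-1],[-0.01,0,0.02,0,-1],[-0.01,0,0.024,0,-1],[-0.01,0,0.026,0,-1],[-0.01,0,0.028,0,-1],[-0.01,0,0.03,0,-1],[-0.01,0,0.03,0,-1],[-0.01,0,0.03,0,-1]]' >/dev/null
python3 rel.py 0.4945 -0.0245 0.060
```

```text
t 9.7167 p [ 0.4952 -0.0246  0.0603] open 0.341 grip 30.3 F [-3.1  1.5  8.9]
in gauge [-0.1099  0.0007] yaw err -0.03 tilt z [ 5.e-04 -2.e-04 -1.e+00]
move units [-0.0034 -0.0005  0.0017]
```

```bash
python3 -m creep '[[0,0.02,-0.004,0,-1],[0,0.06,-0.005,0,-1],[-0.002,0.12,-0.005,0,-1],[-0.002,0.19,-0.005,0,-1],[-0.002,0.26,-0.005,0,-1],[-0.002,0.33,-0.005,0,-1],[-0.002,0.4,-0.005,0,-1],[-0.002,0.46,-0.005,0,-1],[-0.002,0.51,-0.005,0,-1],[-0.002,0.54,-0.005,0,-1]]' >/dev/null
python3 rel.py 
python3 -m creep '[[0,0.01,0,0,-1],[0,0.02,0,0,-1],[0,0.03,0,0,-1],[0,0.04,0,0,-1],[0,0.05,0,0,-1],[0,0.06,0,0,-1],[0,0.07,0,0,-1],[0,0.08,0,0,-1],[0,0.09,0,0,-1],[0,0.1,0,0,-1]]' >/dev/null
python3 rel.py
```

```text
t 10.55 p [ 0.4968 -0.134   0.0604] open 0.345 grip 29.8 F [0.5 2.6 2.8]
in gauge [-0.0004 -0.0002] yaw err -0.1 tilt z [ 2.e-04 -1.e-04 -1.e+00]
t 11.3833 p [ 0.4978 -0.1524  0.0604] open 0.341 grip 29.6 F [ 4.3  4.  -0.8]
in gauge [0.018  0.0004] yaw err -0.04 tilt z [ 1.3e-03  3.0e-04 -1.0e+00]
```

```bash
python3 -m creep '[[0,0.01,0,0,-1],[-0.002,0.02,0,0,-1],[-0.002,0.03,0,0,-1],[-0.002,0.035,0,0,-1],[-0.002,0.04,0,0,-1],[-0.002,0.045,0,0,-1],[-0.002,0.05,0,0,-1],[-0.002,0.055,0,0,-1],[-0.002,0.06,0,0,-1],[-0.002,0.06,0,0,-1]]' >/dev/null
python3 rel.py
```

```text
t 12.2167 p [ 0.4985 -0.1633  0.0606] open 0.341 grip 29.9 F [6.5 8.9 1. ]
in gauge [0.0289 0.0009] yaw err -0.08 tilt z [ 0.0031  0.0023 -1.    ]
```

```bash
python3 -m creep '[[0.003,0,0,0,-1],[0.006,0,0,0,-1],[0.009,0,0,0,-1],[0.009,0.005,0,0,-1],[0.009,0.01,0,0,-1],[0.009,0.015,0,0,-1],[0.009,0.02,0,0,-1],[0.009,0.025,0,0,-1],[0.009,0.025,0,0,-1],[0.009,0.025,0,0,-1]]' >/dev/null
python3 rel.py
```

```text
t 13.05 p [ 0.4992 -0.1653  0.0607] open 0.339 grip 32.6 F [ 2.7 20.2 11.9]
in gauge [0.0309 0.0015] yaw err -0.07 tilt z [-3.0e-04  7.6e-03 -1.0e+00]
```

Wedged (20 N along the slot, motion stopped). Relax the push, then open.

```bash
python3 -m creep '[[0,-0.005,0,0,-1],[0,-0.01,0,0,-1],[0,-0.015,0,0,-1],[0,-0.015,0,0,-1],[0,-0.015,0,0,-0.3],[0,-0.015,0,0,-0.2],[0,-0.015,0,0,-0.1],[0,-0.015,0,0,0.1],[0,-0.015,0,0,0.3],[0,-0.015,0,0,0.4]]' >/dev/null
python3 rel.py
python3 - <<'E'
from h import *
s=get_image("side");crop(s,210,150,150,150,4,"pics/wedge.png")
E
```

```text
t 13.8833 p [ 0.4986 -0.1668  0.0601] open 0.698 grip 0.0 F [ 0.6 -0.2  0.2]
in gauge [0.0323 0.0009] yaw err -0.05 tilt z [-5.e-04 -2.e-04 -1.e+00]
```

View pics/wedge.png

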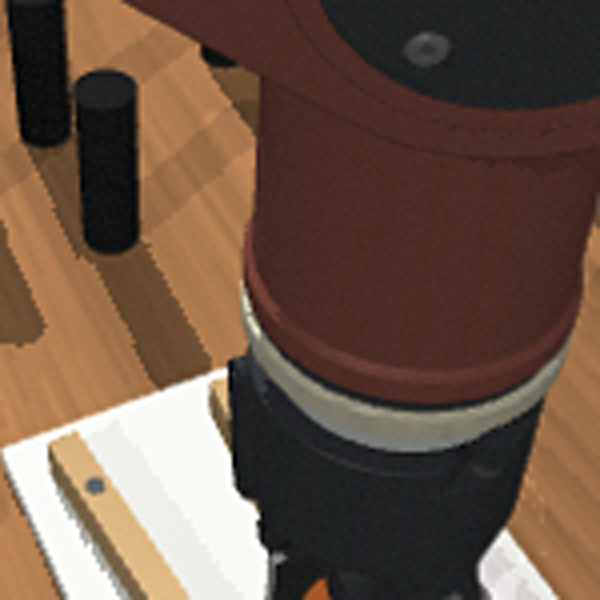

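The picture shows only the gripper over the slot, the pin mostly hidden. I've used my picture views, so I'll verify the rest numerically. Lift clear.

```bash
python3 -m creep '[[0,0,-0.03,0,0.5],[0,0,-0.08,0,0.5],[0,0,-0.15,0,0.5],[0,0,-0.22,0,0.5],[0,0,-0.3,0,0.5],[0,0,-0.38,0,0.5],[0,0,-0.46,0,0.5],[0,0,-0.52,0,0.5],[0,0,-0.55,0,0.5],[0,0,-0.55,0,0.5]]' >/dev/null
python3 - <<'E'
from h import *
g=np.load("g.npz")
print("knob world",g["R"]@[-.0927,.0945]+g["o"])
E
python3 rel.py 0.5895 -0.0397 0.17
```

```text
knob world [ 0.58936561 -0.03967272]
t 14.7667 p [ 0.5    -0.167   0.1726] open 0.754 grip 0.0 F [0.7 0.1 0.3]
in gauge [0.0326 0.0023] yaw err -0.03 tilt z [ 0.0033 -0.0017 -1.    ]
move units [ 0.4613 -0.6266  0.0132]
```

```bash
python3 -m creep '[[0.04,-0.05,0,0,0.5],[0.09,-0.12,0,0,0.5],[0.15,-0.2,0,0,0.5],[0.21,-0.29,0,0,0.5],[0.28,-0.38,0,0,0.5],[0.34,-0.46,0,0,0.5],[0.4,-0.54,0,0,0.5],[0.44,-0.6,0,0,0.5],[0.455,-0.627,0,0,0.5],[0.455,-0.627,0,0,0.5]]' >/dev/null
python3 rel.py 0.5895 -0.0397 0.055
python3 - <<'E'
from h import *
g=np.load("g.npz")
for n in("top","side"):
    d=get_image(n);cv2.imwrite(f"pics/{n}_after.png",d["img"][:,:,::-1])
    hsv=cv2.cvtColor(d["img"],cv2.COLOR_RGB2HSV)
    # expected pin top
    e=proj(d,[*(g["R"]@[.032,0]+g["o"]),.107])
    for nm,lo,hi in(("orange",(5,150,110),(14,255,255)),("brightorange",(5,140,190),(14,255,255)),("red",(0,190,60),(4,255,255))):
        m=cv2.inRange(hsv,np.array(lo),np.array(hi));N,_,st,ce=cv2.connectedComponentsWithStats(m)
        for i in range(1,N):
            if st[i,4]>40: 
                w=ray(d,*ce[i],.107 if "or" in nm else .0685)[:2]
                print(n,nm,st[i].tolist(),ce[i].round(1),"gauge",(g["R"].T@(w-g["o"])).round(4))
    print(n,"expected pin px",e.round(1))
E
```

```text
t 15.6 p [ 0.5871 -0.0375  0.1693] open 0.751 grip 0.0 F [-1.7 -0.7 -0.4]
in gauge [-0.0949  0.0923] yaw err 0.08 tilt z [-1.6e-03  6.0e-04 -1.0e+00]
move units [0.0128 0.0117 0.5713]
top orange [0, 0, 68, 24, 693] [20.3  8.6] gauge [-0.7142  0.4517]
top orange [78, 0, 132, 20, 1056] [145.1   7.1] gauge [-0.4412  0.4446]
top orange [227, 0, 100, 16, 698] [282.1   6.1] gauge [-0.1471  0.4358]
top orange [396, 0, 100, 17, 659] [440.2   6.5] gauge [0.1846 0.422 ]
top orange [473, 9, 25, 5, 49] [485.3  10.9] gauge [0.2766 0.4087]
top orange [176, 12, 62, 14, 265] [207.3  18.3] gauge [-0.3069  0.4136]
top orange [33, 14, 31, 6, 67] [47.6 17.1] gauge [-0.6529  0.4293]
top orange [91, 14, 21, 5, 42] [101.3  15.9] gauge [-0.5358  0.4278]
top orange [81, 20, 60, 9, 191] [108.1  25.1] gauge [-0.5201  0.4059]
top orange [483, 25, 29, 49, 1030] [498.4  45.8] gauge [0.2949 0.3299]
top orange [87, 30, 221, 354, 40492] [200.6 229.2] gauge [-0.3219 -0.0332]
top orange [0, 86, 101, 34, 952] [43.8 98.5] gauge [-0.6507  0.2456]
top orange [376, 120, 34, 35, 411] [396.4 132.6] gauge [0.0733 0.1515]
top 
[... 1545 characters left out ...]
05.8] gauge [-0.4918 -0.1763]
top brightorange [86, 351, 28, 5, 54] [ 97.3 353.1] gauge [-0.5185 -0.2625]
top brightorange [86, 354, 48, 10, 145] [108.6 358. ] gauge [-0.4967 -0.2716]
top brightorange [118, 360, 30, 4, 50] [131.6 361. ] gauge [-0.4528 -0.2775]
top brightorange [178, 369, 40, 4, 70] [198.9 370.5] gauge [-0.3255 -0.2959]
top expected pin px [380.9 208.3]
side orange [284, 294, 25, 30, 586] [295.9 307.9] gauge [ 0.0343 -0.0033]
side brightorange [285, 294, 24, 22, 414] [296.5 304.2] gauge [ 0.0301 -0.    ]
side red [299, 230, 16, 23, 282] [306.3 241. ] gauge [-0.0808  0.0863]
side red [341, 327, 33, 45, 139] [357.  349.8] gauge [0.0979 0.0506]
side expected pin px [297.3 305.4]
```

Pin stands upright in the slot: cap at top px (380.6,206), side px (296,304), giving gauge x ≈ +31 mm, y ≈ 0, matching the wedge geometry. Now the pointer.

```bash
python3 -m creep '[[0.005,-0.0,0.06,0,0.5],[0.008,0.005,0.13,0,0.5],[0.008,0.007,0.2,0,0.5],[0.008,0.007,0.28,0,0.5],[0.008,0.007,0.36,0,0.5],[0.008,0.007,0.44,0,0.5],[0.008,0.007,0.52,0,0.5],[0.008,0.007,0.58,0,0.5],[0.008,0.007,0.61,0,0.5],[0.008,0.007,0.63,0,0.5]]' >/dev/null
python3 rel.py 0.5895 -0.0397 0.042
```

```text
t 16.5333 p [ 0.5878 -0.0409  0.0429] open 0.753 grip 0.0 F [ 0.2  0.7 -0.5]
in gauge [-0.0915  0.0929] yaw err -0.08 tilt z [-1.8e-03  3.0e-04 -1.0e+00]
move units [ 0.0087 -0.0058  0.0045]
```

```bash
python3 -m creep '[[0,0,0,0,0],[0,0,0,0,-0.2],[0,0,0,0,-0.4],[0,0,0,0,-0.6],[0,0,0,0,-1],[0,0,0,0,-1],[0,0,0,0,-1],[0,0,0,0,-1],[0,0,0,0,-1],[0,0,0,0,-1]]' 20 >/dev/null
python3 rel.py
```

```text
t 17.3667 p [ 0.5896 -0.0406  0.0455] open 0.229 grip 23.3 F [-0.3  0.8  5.4]
in gauge [-0.0918  0.0948] yaw err -0.03 tilt z [ 1.9e-03 -4.0e-04 -1.0e+00]
```

```bash
python3 -m creep '[[0,0.02,0,0,-1],[0,0.06,0,0,-1],[0,0.12,0,0,-1],[0,0.2,0,0,-1],[0,0.28,0,0,-1],[0,0.36,0,0,-1],[0,0.44,0,0,-1],[0,0.52,0,0,-1],[0,0.58,0,0,-1],[0,0.6,0,0,-1]]' >/dev/null
python3 rel.py
python3 -m creep '[[0,0.005,0,0,-1],[0,0.01,0,0,-1],[0,0.015,0,0,-1],[0,0.015,0,0,-1],[0,0.015,0,0,-1],[0,0.015,0,0,-1],[0,0.015,0,0,-1],[0,0.015,0,0,-1],[0,0.015,0,0,-1],[0,0.015,0,0,-1]]' >/dev/null
python3 rel.py
```

```text
t 18.2 p [ 0.5922 -0.1622  0.0454] open 0.228 grip 23.5 F [-0.7  1.1  7.4]
in gauge [0.0298 0.0946] yaw err -0.11 tilt z [ 2.e-03 -7.e-04 -1.e+00]
t 19.0333 p [ 0.5923 -0.1635  0.0454] open 0.23 grip 23.4 F [0.1 0.  6.3]
in gauge [0.0312 0.0946] yaw err -0.02 tilt z [ 1.8e-03 -8.0e-04 -1.0e+00]
```

```bash
python3 -m creep '[[0,0,0,0,-0.4],[0,0,0,0,-0.2],[0,0,0,0,0],[0,0,0,0,0.2],[0,0,0,0,0.4],[0,0,0,0,0.5],[0,0,0,0,0.5],[0,0,-0.04,0,0.5],[0,0,-0.1,0,0.5],[0,0,-0.18,0,0.5]]' >/dev/null
python3 -m creep '[[0,0,-0.1,0,0.5],[0,0,-0.2,0,0.5],[0,0,-0.3,0,0.5],[0,0,-0.4,0,0.5],[0,0,-0.5,0,0.5],[0,-0.1,-0.6,0,0.5],[0,-0.3,-0.6,0,0.5],[0,-0.5,-0.6,0,0.5],[0,-0.7,-0.6,0,0.5],[0,-0.9,-0.6,0,0.5]]' >/dev/null
python3 -m creep '[[0.0,-0.1,0,0,0.5],[0,-0.2,0,0,0.5],[0,-0.3,0,0,0.5],[0,-0.4,0,0,0.5],[0,-0.5,0,0,0.5],[0,-0.6,0,0,0.5],[0,-0.7,0,0,0.5],[0,-0.8,0,0,0.5],[0,-0.9,0,0,0.5],[0,-1,0,0,0.5]]' >/dev/null
python3 rel.py
cat > chk.py <<'E'
from h import *
g=np.load("g.npz")
for n in("top","side"):
    d=get_image(n);hsv=cv2.cvtColor(d["img"],cv2.COLOR_RGB2HSV)
    for nm,lo,hi,x,y,z in(("cap",(5,140,190),(14,255,255),.0315,0,.107),("knob",(0,170,150),(4,255,255),.0312,.095,.0685)):
        m=cv2.inRange(hsv,np.array(lo),np.array(hi));e=proj(d,[*(g["R"]@[x,y]+g["o"]),z])
        N,_,st,ce=cv2.connectedComponentsWithStats(m)
        for i in range(1,N):
            if st[i,4]>15 and np.hypot(*(ce[i]-e))<30: print(n,nm,st[i].tolist(),ce[i].round(1),"exp",e.round(1),"gauge",(g["R"].T@(ray(d,*ce[i],z)[:2]-g["o"])).round(4))
E
python3 chk.py
```

```text
t 21.5333 p [0.5834 0.2176 0.2021] open 0.753 grip 0.0 F [-0.2 -0.5 -0.3]
in gauge [-0.35    0.0942] yaw err -0.03 tilt z [ 1.8e-03  4.0e-04 -1.0e+00]
```

Run:
```python
from h import *
g=np.load("g.npz")
for n in("top","side"):
    d=get_image(n);cv2.imwrite(f"pics/{n}_end.png",d["img"][:,:,::-1]);hsv=cv2.cvtColor(d["img"],cv2.COLOR_RGB2HSV)
    for x,y,z in((.0315,0,.107),(.0312,.095,.0685)):
        e=proj(d,[*(g["R"]@[x,y]+g["o"]),z]).round().astype(int);print(n,e,hsv[e[1]-4:e[1]+5:4,e[0]-4:e[0]+5:4].tolist())
    m=cv2.inRange(hsv,np.array((0,160,150)),np.array((14,255,255)));N,_,st,ce=cv2.connectedComponentsWithStats(m)
    print([(st[i,4],ce[i].round().tolist()) for i in range(1,N) if st[i,4]>40 and ce[i][0]>260 and n=="side"])
```

```text
top [381 208] [[[9, 166, 175], [10, 177, 173], [9, 168, 176]], [[10, 167, 179], [10, 165, 178], [10, 176, 171]], [[9, 171, 176], [10, 168, 176], [9, 171, 173]]]
top [371 165] [[[4, 179, 127], [3, 184, 147], [2, 210, 131]], [[3, 175, 118], [2, 182, 147], [2, 210, 141]], [[2, 150, 100], [2, 182, 133], [3, 186, 133]]]
[]
side [297 305] [[[11, 188, 164], [11, 191, 163], [11, 191, 164]], [[11, 190, 164], [11, 189, 166], [11, 190, 165]], [[11, 188, 164], [11, 187, 165], [11, 187, 165]]]
side [353 294] [[[1, 204, 141], [1, 195, 140], [1, 199, 137]], [[2, 204, 139], [1, 199, 141], [1, 198, 142]], [[1, 199, 137], [1, 196, 142], [1, 195, 141]]]
[(np.int32(466), [296.0, 306.0])]
```

Both are where expected; only the arm's shadow dims them. Same check with lower brightness limits, on a local window.

```bash
sed -i 's/(5,140,190)/(6,150,145)/; s/(0,170,150),(4,255,255)/(0,150,(112 if n=="top" else 125)),(4,255,255)/' chk.py
sed -i 's/m=cv2.inRange(hsv,np.array(lo),np.array(hi));e=\(.*\)/e=\1;w=np.zeros(hsv.shape[:2],np.uint8);cv2.circle(w,e.round().astype(int).tolist(),12,255,-1);m=cv2.inRange(hsv,np.array(lo),np.array(hi))\&w/' chk.py
python3 chk.py
```

```text
top cap [373, 201, 16, 16, 186] [380.5 208.3] exp [380.6 208.3] gauge [ 0.0313 -0.    ]
top knob [366, 161, 10, 11, 91] [370.9 165.6] exp [371.1 164.7] gauge [0.0305 0.093 ]
side cap [285, 294, 24, 24, 424] [296.8 305.1] exp [297.1 305.1] gauge [ 0.0313 -0.0003]
side knob [345, 288, 18, 19, 188] [353.7 295.9] exp [353.2 293.9] gauge [0.0341 0.0936]
```

Cap centre at gauge x = 31.3 mm, y = 0 in both views. The pointer is at about 31 mm, and the robot is clear of both.

```bash
python3 -c "
from rig import *
print(hand_in())"
```

```text
the job is handed in; nothing more can be done
None
```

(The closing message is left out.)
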